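# Index the sample carousel to the reader

### The arm

A 6-joint arm with a two-finger parallel gripper is mounted at the origin on the work surface. World frame = base frame: x ahead of the robot, y to its left, z up, the work surface at z = 0. Lengths are in mm, angles in rad, forces in N, time in s.
With the tool pointing down it reaches from about 325 to 850 mm from the base axis. Payload 15.5 kg.
Tool frame: the origin (TCP) lies midway between the tips of the shut fingers; the grasp point (between the pads) lies grip_point_offset behind it (grip_point_offset is the distance from the TCP to the grasp point, in mm); z points along the fingers, y is the line along which they close (so a half turn about z gives the same grasp; the last joint's range is limited). The gripper opens to 91 mm and grips with 3 to 60 N. Pads are 32 mm wide; open, the fingers measure 118 mm over their backs; the gripper's body (76 mm by 178 mm) begins 60 mm behind the grasp point.
Start: joints at [-1.284, 0.494, 1.345, -0, 1.302, -0.096], TCP at [232.871, -579.998, 213.915] pointing down, gripper open.
Joint ranges: [-2.91, 2.91], [-0.82, 2.16], [0.22, 2.67], [-1.22, 4.37], [0.12, 2.79], [-3.08, 3.08]. Speed limits (rad/s): [1.89, 1.89, 2.57, 3.01, 3.01, 3.01].

### API

Orientations are given as a unit quaternion [x, y, z, w].
In Python, from plant import * gives the robot as it stands.
- The arm moves only by the tool arm_command, never from a script. Its argument "motion" is a list of rows, each a list of 3 entries, a list of its own where there are three numbers: the opening, from 0 (shut) to 1 (fully open), then the shift along the tool's x, y, z in mm, then the turn, a rotation vector about the tool's x, y, z in rad. A call has 1 to 12 rows; each row is the pose to reach, as a shift and turn from the pose commanded when the call began, along the tool's axes at that moment; what a row does not reach only later rows make up. A row lasts 1/12 s, in which the tool goes at most 41.7 mm and 7.16 degrees, less where a joint would pass 70% of its speed; a pose out of reach is approached as far as the arm can. A call with a gripper value outside its range is refused whole. The fingers move at their own pace and stop on an object; "force" is the grip in N (left out, the last holds). Time passes only in rows, so rows that repeat a pose let the fingers close. It gives the time, the measured TCP pose, the force, the opening and the grip force at its end, in the units of the state.
- observe(): the state, without advancing time (a new reading comes with each control period).
- grab_frame(name): name is "side" or "top" or "wrist"; returns a dict with "pixels" (400x640x3 uint8, red, green, blue), "K" (3x3 intrinsics, pixels), "rvec" (rotation vector, rad) and "tvec" (3), from world to camera coordinates, as OpenCV has them. Camera axes: x right, y down, z forward; pixel columns grow to the right and rows downward; lengths in mm; the calibration is good to about 2 mm. A picture is of the moment at which its call begins. There is no depth.
- hand_in(): hands the job in; it is judged then, once.
The state is a dict: "clock": time; "q": joint angles; "qd": joint speeds; "joint_torque": joint torques, N m; "position": TCP position; "ee_rot": TCP orientation; "ft_force": force on the tool from outside, world axes, zero at the start; "torque": the same for the moment, N m; "grip_width": opening from 0.0 (shut) to 1.0 (fully open); "finger_force": force on a finger pad.
Only numpy, scipy, OpenCV 4.12 (cv2) and the standard library are available. Lean on these libraries where they do the work, as an engineer would, in place of code of your own. Each camera call takes 0.05 s, during which the arm holds its last target. There are 200 camera calls.

### The job

The narrow-necked bottle stands in the sample carousel one place to one side of the optical reader. Push the turntable round by one place, using its upright posts, so that the bottle comes to stand in front of the reader's window with the turntable resting in its detent. Do not touch the bottle itself; it must stay upright in its pocket.

Things in the scene. Friction and masses are not known exactly. Their poses are not given: they have to be found in the camera images.
- carousel: fixed white round base, 250 mm wide, with a white reader block (65 x 100 x 100 mm high, dark window) on its edge. Origin on the turntable's vertical axis at bench height; x axis points to the reader (block face at 152 mm), z up. On it the aluminium turntable, 264 mm wide, top 55 mm above the bench, six pockets (45 mm collars, 9 mm high) every 60 degrees at 85 mm radius, one facing the reader
- turntable (a joint): turntable angle, rad, 0 at the start, positive anticlockwise from above. Six upright 14 mm steel posts at 115 mm radius, midway between pockets (30, 90, 150.. degrees from the carousel's x axis at angle 0), tops 131 mm above the bench. Detents every 60 degrees: a post needs at most about 5 N to leave one; past half way the turntable is drawn into the next and settles. Turns either way
- bottle: white bottle, 34 mm wide, 50 mm high, narrow neck, 22 mm cap, standing loose in the pocket 60 degrees to one or the other side of the reader; its top is 105 mm above the bench. Origin at the centre of its underside, z up. The other containers in the turntable are squat straight pots, 36 mm wide, 27 mm high, without a neck
- read_point (a point): point in front of the reader's window where the bottle's underside has to come: 85 mm from the turntable's axis along the carousel's x axis, at the height of the disc's top
Mind the look-alikes: they are no part of the job. Leave any black or yellow look-alike of the bottle alone.

How it is judged:
By the outcome, as a careful person would: the job done as asked, in the order asked, and still so for the second after the job is handed in, with the robot touching nothing.
It also fails if it takes over 32 s, if anything falls off the work surface, if the arm or the gripper's body presses on something with over 40 N, if the wrist force passes 120 N, or if a joint passes its speed limit or range.

## Working session

There is one attempt and no reset: what is moved stays moved. The work goes in short steps, Python scripts to look and compute and a tool call to move; the robot and the scene stay as the last step left them, time stands still between calls to the robot, and variables do not carry over. Pictures are saved under pics/ and viewed, at most 10 in all, crops included, and the job is handed in when it is done.

Besides the shell and the picture viewer there is one more tool, called after ">>>" by a JSON object that holds its "fn" and its "kwargs", one argument or row to a line. arm_command: Moves the arm, as the interface text tells. Its arguments: {"type":"object","properties":{"motion":{"type":"array","items":{"type":"array"}},"force":{"type":"number"}},"required":["motion"]}

```bash
mkdir -p pics; cat > h.py <<'E'
from plant import *
import numpy as np, cv2
def save(n,f): cv2.imwrite(f"pics/{f}.png", n["pixels"][:,:,::-1])
def ray(f,u,v,z):
    R=cv2.Rodrigues(np.array(f["rvec"],float))[0]; t=np.array(f["tvec"],float).ravel()
    d=R.T@np.linalg.inv(f["K"])@[u,v,1]; c=-R.T@t
    return c+d*(z-c[2])/d[2]
def proj(f,P): return cv2.projectPoints(np.array(P,float).reshape(-1,3),np.array(f["rvec"],float),np.array(f["tvec"],float),np.array(f["K"],float),None)[0].reshape(-1,2)
E
python3 - <<'E'
from h import *
import pickle
a={n:grab_frame(n) for n in("top","side")}
pickle.dump(a,open("f0.pkl","wb"))
for n in a: save(a[n],n+"0")
print(observe())
for n in a:
  R=cv2.Rodrigues(np.array(a[n]["rvec"],float))[0]; print(n,-R.T@np.array(a[n]["tvec"]).ravel(),a[n]["K"][0][0])
E
```

```text
{'clock': 0.1, 'q': array([-1.28449968e+00,  4.94129709e-01,  1.34605451e+00,  2.92299413e-05,
        1.30251002e+00, -9.54969246e-02]), 'qd': array([-0.00051551, -0.00216583, -0.00192193,  0.00069526, -0.00084577,
       -0.00119967]), 'joint_torque': array([ 8.76398262e-04, -8.80243850e+01, -3.82542908e+01,  7.09123188e-02,
        4.81065293e-02, -1.31503418e-05]), 'position': array([ 232.78410164, -579.66741983,  213.39747661]), 'ee_rot': array([ 9.81835061e-01,  1.89735628e-01, -3.84399790e-05, -5.49630713e-04]), 'ft_force': array([ 0.15728652, -0.67689726, -0.45421063]), 'torque': array([-0.02670589, -0.02553481,  0.06408159]), 'finger_force': 0.0, 'grip_width': 0.9985902453926487}
top [616.48051792  33.56638149 708.90905149] 436.11845349166714
side [628.2245003  492.62400106 609.90404364] 512.922923960637
```

View pics/top0.png

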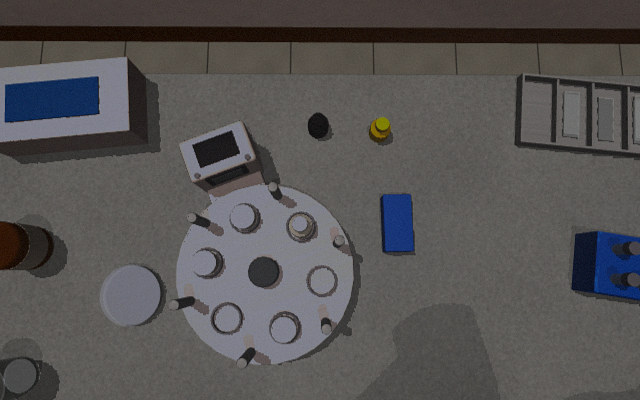

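View pics/side0.png

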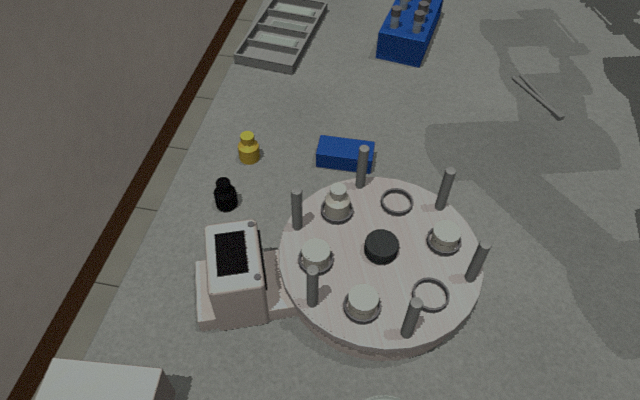

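The top view shows the carousel hub at (264,272) and the reader at (220,160). The necked white bottle is at (301,226). The look-alikes are the pots at (244,218), (207,263) and (285,327), the black bottle at (318,125) and the yellow one at (380,128). In the side view the bottle is at (338,205), and its neck is visible.

```bash
python3 - <<'E'
from h import *
import pickle
a=pickle.load(open("f0.pkl","rb"))
t=a["top"]; s=a["side"]
im=t["pixels"][170:375,165:365,::-1]
cv2.imwrite("pics/ctop.png",cv2.resize(im,None,fx=2.9,fy=2.9,interpolation=cv2.INTER_CUBIC))
print("hub",ray(t,264,272,60),ray(s,382,247,60))
print("bottle cap", ray(t,301,224,105),ray(s,339,190,105))
print("reader", ray(t,217,150,100), ray(s,232,252,100))
E
```

```text
hub [610.34306092 113.7996173   60.        ] [609.22319374 106.83866998  60.        ]
bottle cap [676.62770531  58.38389776 105.        ] [675.53551298  60.78856854 105.        ]
reader [783.47206829 180.28551025 100.        ] [784.38183671 177.85854142 100.        ]
```

View pics/ctop.png

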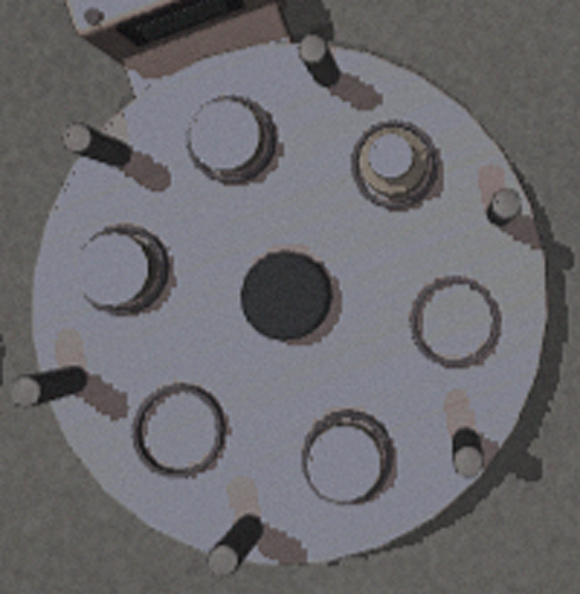

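The crop confirms the choice. The bottle, with its small cap, is at crop (393,163), which puts the reader 60° anticlockwise from it. Post tops are at crop (313,48), (78,137), (25,390), (224,557), (468,461) and (506,203). The pocket at crop (180,430) is empty.

```bash
python3 - <<'E'
from h import *
import pickle
from scipy.optimize import least_squares
from scipy.spatial.transform import Rotation as Ro
t=pickle.load(open("f0.pkl","rb"))["top"]
px=[(313,48),(78,137),(25,390),(224,557),(468,461),(506,203)]
P=np.array([ray(t,165+u/2.9,170+v/2.9,131)[:2] for u,v in px])
f=lambda p:np.concatenate([P[k]-p[:2]-115*np.array([np.cos(p[2]+k*np.pi/3),np.sin(p[2]+k*np.pi/3)]) for k in range(6)])
r=least_squares(f,[610,110,-.14]); print(r.x[:2],np.degrees(r.x[2]),np.abs(r.fun).max()); print(P.round(1))
o=observe(); R=Ro.from_quat(o["ee_rot"]).as_matrix(); print(R.round(3),grip_point_offset if 'grip_point_offset' in globals() else '')
for th in (-.07,):pass
E
```

```text
[611.22909274 113.06146829] -8.689577646962595 1.0221607110166815
[[724.5  95.6]
 [682.6 202.5]
 [569.5 220.5]
 [498.6 130. ]
 [539.2  23.5]
 [653.    6.2]]
[[ 0.928  0.373 -0.   ]
 [ 0.373 -0.928  0.001]
 [ 0.    -0.001 -1.   ]] 18.8
```

The post fit is within 1 mm of a 115 mm circle. The axis is at (611,113) and the near post is at (498,130). The tool's y axis already points along the mean push direction (292°), so I'll keep the yaw fixed and push with the shut fingers. First I'll travel over at the present height, closing the fingers on the way.

>>> {"fn": "arm_command", "kwargs": {
  "motion": [
    [0,[21,-25,0],[0,0,0]],
    [0,[43,-51,0],[0,0,0]],
    [0,[64,-76,0],[0,0,0]],
    [0,[85,-102,0],[0,0,0]],
    [0,[106,-127,0],[0,0,0]],
    [0,[128,-153,0],[0,0,0]],
    [0,[149,-178,0],[0,0,0]],
    [0,[170,-204,0],[0,0,0]],
    [0,[191,-229,0],[0,0,0]],
    [0,[213,-254,0],[0,0,0]],
    [0,[234,-280,0],[0,0,0]],
    [0,[255,-305,0],[0,0,0]]
  ],
  "force": 20
}}

```text
clock: 1.1
position: [355.8, -200.3, 213.9]
ee_rot: [0.982, 0.19, -0.0, -0.0]
ft_force: [0.6, 0.7, -0.2]
grip_width: 0.155
finger_force: 0.0
```

>>> {"fn": "arm_command", "kwargs": {
  "motion": [
    [0,[21,-25,0],[0,0,0]],
    [0,[43,-51,0],[0,0,0]],
    [0,[64,-76,0],[0,0,0]],
    [0,[85,-102,0],[0,0,0]],
    [0,[106,-127,0],[0,0,0]],
    [0,[128,-153,0],[0,0,0]],
    [0,[149,-178,0],[0,0,0]],
    [0,[170,-204,0],[0,0,0]],
    [0,[191,-229,0],[0,0,0]],
    [0,[213,-254,0],[0,0,0]],
    [0,[234,-280,0],[0,0,0]],
    [0,[255,-305,0],[0,0,0]]
  ]
}}

```text
clock: 2.1
position: [478.9, 177.9, 213.7]
ee_rot: [0.982, 0.19, -0.0, 0.0]
ft_force: [0.5, 0.1, 0.4]
grip_width: 0.007
finger_force: 0.0
```

>>> {"fn": "arm_command", "kwargs": {
  "motion": [
    [0,[0,0,20],[0,0,0]],
    [0,[0,0,40],[0,0,0]],
    [0,[0,0,60],[0,0,0]],
    [0,[0,0,80],[0,0,0]],
    [0,[0,0,100],[0,0,0]],
    [0,[0,0,115],[0,0,0]],
    [0,[0,0,123],[0,0,0]],
    [0,[0,0,123],[0,0,0]]
  ]
}}

```text
clock: 2.77
position: [477.9, 175.9, 89.5]
ee_rot: [0.982, 0.19, -0.001, 0.0]
ft_force: [-0.2, 0.3, -0.7]
grip_width: 0.007
finger_force: 0.0
```

```bash
python3 - <<'E'
from h import *
save(grab_frame("side"),"side1"); o=observe(); print(o["position"],o["ft_force"])
C=np.array([611.2,113.1]); n=np.array([.373,-.928]); x=np.array([.928,.373])
W=o["position"][:2]
for a in range(0,63,5):
  p=np.radians(171.3+a); T=C+115*np.array([np.cos(p),np.sin(p)])-20.5*n; d=T-W; print(a,(d@x).round(1),(d@n).round(1))
E
```

```text
[478.50894935 176.0043572   90.5694463 ] [-0.04623076  0.22064425  0.25822815]
0 0.7 28.8
5 -4.1 37.7
10 -8.0 46.9
15 -11.1 56.4
20 -13.4 66.2
25 -14.8 76.1
30 -15.3 86.2
35 -15.0 96.2
40 -13.8 106.2
45 -11.7 116.0
50 -8.8 125.6
55 -5.1 134.9
60 -0.5 143.8
```

View pics/side1.png

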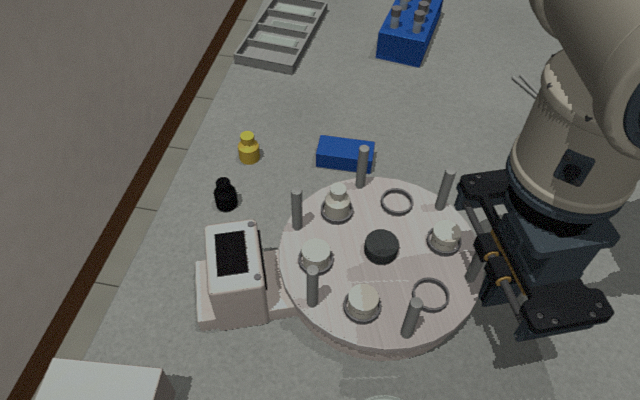

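The side view shows the shut fingers down just behind the near post at (477,268). Nothing has been touched yet and the bottle at (338,203) is unchanged. Now I'll push along the arc.

>>> {"fn": "arm_command", "kwargs": {
  "motion": [
    [0,[0,10,0],[0,0,0]],
    [0,[0,19,0],[0,0,0]],
    [0,[0,25,0],[0,0,0]],
    [0,[0,29,0],[0,0,0]],
    [0,[-2,33,0],[0,0,0]],
    [0,[-4,38,0],[0,0,0]],
    [0,[-6,42,0],[0,0,0]],
    [0,[-8,47,0],[0,0,0]],
    [0,[-10,52,0],[0,0,0]],
    [0,[-11,56,0],[0,0,0]],
    [0,[-12,61,0],[0,0,0]],
    [0,[-13,66,0],[0,0,0]]
  ]
}}

```text
clock: 3.82
position: [490.1, 109.7, 90.7]
ee_rot: [0.982, 0.19, -0.001, -0.0]
ft_force: [-6.0, 3.9, 1.6]
grip_width: 0.005
finger_force: 2.8
```

>>> {"fn": "arm_command", "kwargs": {
  "motion": [
    [0,[-1,4,0],[0,0,0]],
    [0,[-1,8,0],[0,0,0]],
    [0,[-2,12,0],[0,0,0]],
    [0,[-2,16,0],[0,0,0]],
    [0,[-2,20,0],[0,0,0]],
    [0,[-2,24,0],[0,0,0]],
    [0,[-2,28,0],[0,0,0]],
    [0,[-2,32,0],[0,0,0]],
    [0,[-1,36,0],[0,0,0]],
    [0,[-1,40,0],[0,0,0]],
    [0,[0,44,0],[0,0,0]],
    [0,[1,48,0],[0,0,0]]
  ]
}}

```text
clock: 4.82
position: [510.5, 65.5, 90.9]
ee_rot: [0.982, 0.19, 0.0, 0.0]
ft_force: [-0.4, -0.4, -0.6]
grip_width: 0.006
finger_force: 0.0
```

```bash
python3 - <<'E'
from h import *
save(grab_frame("side"),"side2"); o=observe(); print(o["clock"],o["position"],o["ft_force"])
E
```

```text
4.8667 [511.02118933  65.03477044  90.94920666] [ 1.21034231 -1.09730738  1.44936949]
```

View pics/side2.png

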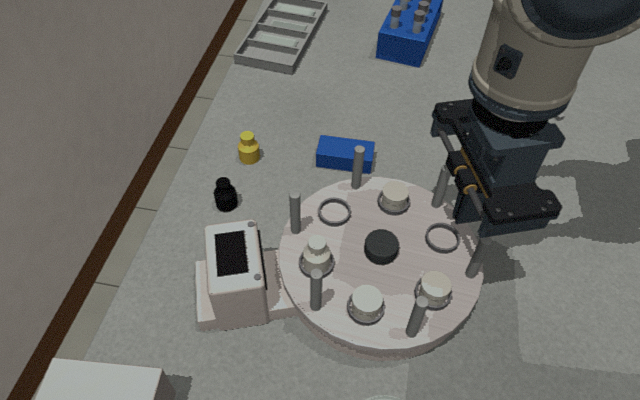

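The bottle is upright at (317,250) in front of the reader, and the force is near zero because the table ran ahead into its detent. I'll back off and lift clear.

>>> {"fn": "arm_command", "kwargs": {
  "motion": [
    [0,[-5,-4,0],[0,0,0]],
    [0,[-10,-8,-5],[0,0,0]],
    [0,[-15,-10,-20],[0,0,0]],
    [0,[-15,-10,-40],[0,0,0]],
    [0,[-15,-10,-60],[0,0,0]],
    [0,[-15,-10,-80],[0,0,0]],
    [0,[-15,-10,-100],[0,0,0]],
    [0,[-15,-10,-115],[0,0,0]],
    [0,[-15,-10,-120],[0,0,0]]
  ]
}}

```text
clock: 5.62
position: [492.6, 70.0, 213.2]
ee_rot: [0.982, 0.19, 0.001, 0.0]
ft_force: [-0.5, 0.6, 0.4]
grip_width: 0.008
finger_force: 0.0
```

>>> {"fn": "arm_command", "kwargs": {
  "motion": [
    [0,[-25,20,0],[0,0,0]],
    [0,[-50,40,0],[0,0,0]],
    [0,[-75,60,0],[0,0,0]],
    [0,[-95,90,0],[0,0,0]],
    [0,[-110,120,0],[0,0,0]],
    [0,[-120,150,0],[0,0,0]],
    [0,[-130,180,0],[0,0,0]],
    [0,[-140,210,0],[0,0,0]],
    [0,[-140,230,0],[0,0,0]],
    [0,[-140,240,0],[0,0,0]],
    [0,[-140,240,0],[0,0,0]],
    [0,[-140,240,0],[0,0,0]]
  ]
}}

```text
clock: 6.62
position: [451.5, -204.5, 210.4]
ee_rot: [0.982, 0.19, -0.0, -0.001]
ft_force: [0.0, 0.1, 0.6]
grip_width: 0.001
finger_force: 0.0
```

```bash
python3 - <<'E'
from h import *
t=grab_frame("top"); save(t,"top3"); s=grab_frame("side")
cv2.imwrite("pics/c3.png",cv2.resize(t["pixels"][170:375,165:365,::-1],None,fx=2.9,fy=2.9,interpolation=cv2.INTER_CUBIC))
cv2.imwrite("pics/s3.png",cv2.resize(s["pixels"][130:370,190:510,::-1],None,fx=2.4,fy=2.4,interpolation=cv2.INTER_CUBIC))
o=observe(); print(o["clock"],o["position"],o["ft_force"])
E
```

```text
6.7167 [ 451.50634327 -203.87354911  210.6513188 ] [0.38529261 0.64585822 0.50051696]
```

View pics/c3.png

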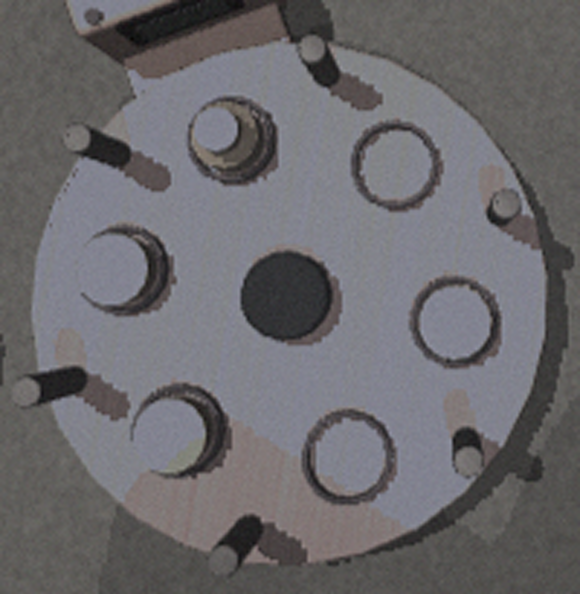

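View pics/s3.png

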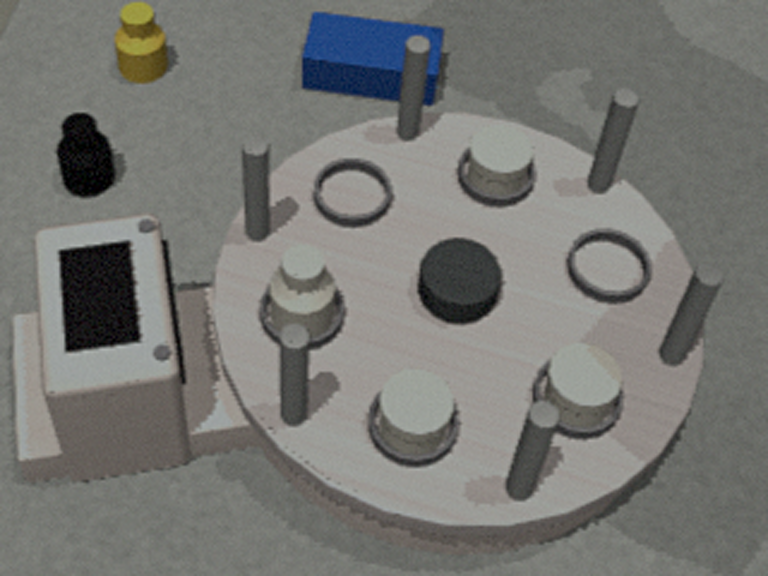

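The post tops are back at their starting pixels, so the turntable is in its detent. The bottle stands upright in its pocket at crop (222,135) facing the reader window, and the arm is clear.

```bash
python3 -c "
from plant import *
print(hand_in())"
```

```text
the job is handed in; nothing more can be done
None
```

The turntable is one place further anticlockwise and resting in its detent, with the bottle upright and untouched in front of the reader's window; I handed the job in at about 6.7 s with the arm clear.

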